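Set the warmer's jack foot down on its spreader plate

ROBOT

A 6-joint arm with a two-finger parallel gripper is mounted at the origin on the work surface. World frame = base frame: x ahead of the robot, y to its left, z up, the work surface at z = 0. Lengths are in m, angles in rad, forces in N, time in s.
With the tool pointing down it reaches from about 0.25 to 0.725 m from the base axis. Payload 4 kg.
Tool frame: the origin (TCP) lies on the front face of the gripper's body, between the roots of the fingers; the fingertips stand 73 mm ahead of it and the grasp point (between the pads) lies 54 mm ahead of it; z points along the fingers, y is the line along which they close (so a half turn about z gives the same grasp; the last joint's range is limited). The gripper opens to 85 mm and grips with 20 to 120 N. Pads are 22 mm wide; open, the fingers measure 114 mm over their backs; the gripper's body (76 mm by 85 mm) begins 54 mm behind the grasp point. The pads swing forward as they close: fully open they stand 13 mm farther back than shut.
Start: joints at [-1.177, 0.241, 0.005, 1.335, 0, 1.571], TCP at [0.192, -0.462, 0.304] pointing down, gripper open.
Joint ranges: [-2.72, 2.72], [-1.05, 1.87], [-1.09, 1.28], [-1.99, 2.15], [-1.42, 1.44], [-3.14, 3.14]. Speed limits (rad/s): [2.79, 2.79, 3.14, 3.14, 3.14, 3.14].

INTERFACE

Orientations are given as a unit quaternion [x, y, z, w].
In Python, from workcell import bot gives the robot as it stands. The module is installed in compiled form; this text tells all that it offers.
- The arm moves only by the tool step_arm, never from a script. Its argument "rows" is a list of rows, each a list of 2 entries, a list of its own where there are three numbers: the shift along the tool's x, y, z in mm, then the turn about the tool's z in degrees. A call has 1 to 12 rows; each row is the pose to reach, as a shift and turn from the pose commanded when the call began, along the tool's axes at that moment; what a row does not reach only later rows make up. A row lasts 1/8 s, in which the tool goes at most 62.5 mm and 10.7 degrees, less where a joint would pass 70% of its speed; a pose out of reach is approached as far as the arm can. A call with a gripper value outside its range is refused whole. "claw" is the gripper's target within -1 to 1 (shut at 1, half-way at 0, fully open at -1), set as the call begins (left out, the last holds). The fingers move at their own pace and stop on an object; the grip force is fixed at half the most. Time passes only in rows, so rows that repeat a pose let the fingers close. It gives the time, the measured TCP pose, the force, the opening and the grip force at its end, in the units of the state.
- bot.get_obs(): the state, without advancing time (a new reading comes with each control period).
- bot.camera(name): name is "scene" or "top"; returns (picture, depth): 384x512x3 uint8, red, green, blue; 384x512 float32, m along the optical axis (not along the pixel's ray), 0 where there is no reading.
- bot.camera_params(name): a dict with "fx", "fy", "cx", "cy" (pixels), "D" ([k1, k2, p1, p2, k3] as OpenCV has them; the pictures are not rectified), "pose" (4x4, takes a point from camera to world coordinates). Camera axes: x right, y up, looking along -z (the intrinsics and any distortion apply to the point x, -y, -z); pixel columns grow to the right and rows downward; lengths in m; the calibration is good to about 2 mm. A picture is of the moment at which its call begins. camera_params takes no time and is no camera call.
- bot.job_done(): hands the job in; it is judged then, once.
Trained networks look in the newest picture that a camera, given by its name, has taken for a name from the list of things; names that differ only in an ending like _2 or _b are one class to them, and where a whole thing is asked for, a point or a joint stands for the part that bears it (a point fixed in the world has none). Each returns a list of dicts, best first, with "score" (0 to 1); they miss things now and then, are a little off and sometimes report something else, mostly with a low value. They report only what shows in the picture. A call takes as long as a camera call. They do not tell look-alikes from the thing itself.
- bot.trace(target, camera): "pixels" (384x512 bool, what is visible of it) and "uv" ([column, row] in pixels, amid what is visible of it).
The state is a dict: "clock": time; "joint_pos": joint angles; "joint_vel": joint speeds; "tau": joint torques, N m; "eef_pos": TCP position; "tool_rot": TCP orientation; "ft_force": force on the tool from outside, world axes, zero at the start; "ft_torque": the same for the moment, N m; "grip_width": finger opening in m; "grasp_force": force on a finger pad.
Only numpy, scipy, OpenCV 4.12 (cv2) and the standard library are available. Lean on these libraries where they do the work, as an engineer would, in place of code of your own. Each camera call takes 0.05 s, during which the arm holds its last target. There are 200 camera calls.

TASK

The warmer on the kitchen counter has one jack foot still hanging in the air. Slide the aluminium spreader plate centrally under that foot and let go of it, then screw the foot down by its square head until it just bears on the plate, lightly pressed and never jammed down hard. Let go, and leave the jar, tub and spatula where they are.

Things in the scene. Friction and masses are not known exactly. Their poses are not given: they have to be found in the camera images.
- warmer: low stainless countertop warmer, fixed to the counter. Origin on the counter top directly under the vertical axis of its jack foot. The cabinet (300 x 260 mm, 85 mm high) lies to its +y, its near wall 85 mm from the axis; a 40 mm wide bracket reaches from it to the axis at 28 to 42 mm height. The other three sides of the axis are open.
- jack: the jack screw: dark foot disc (36 mm wide, 10 mm thick) under the bracket, 12 mm spindle, above the bracket a black square head 30 x 30 mm, 28 mm tall. Origin: lower end of the spindle, on the axis; the foot's underside lies 0 to 3 mm below it (varies). The head spans z 50 to 78 mm. Clockwise from above lowers it all, 10 mm a turn. The foot starts 2 to 7 mm above the top of a plate under it.
- plate: loose aluminium spreader plate, 120 x 56 x 8 mm, 0.2 kg, with an upright grip fin. Origin on the underside below the seat's centre (an engraved circle 40 mm wide, 30 mm from the +x end); the plate spans x -90 to +30 mm, y -28 to +28 mm; z up. The fin stands at x -85 to -55 mm, is 12 mm thick (in y) and rises to 52 mm above the counter.
- plate_fin (a point): grip point in the plate's fin: 70 mm behind the seat (plate x = -70 mm), 34 mm above the plate's underside; axes as the plate's, the fin is 12 mm thick along y
- jar: jar with steel lid, 64 mm diameter, 75 mm tall, not to be disturbed; origin at its base
- tub: clear open tub with a bun in it, 120 x 120 x 50 mm, not to be disturbed; origin at its base
- spatula: spatula lying on the counter, not to be disturbed; origin on its underside
- jack_head (a point): centre of the square head, on the axis, 64 mm above the jack's origin; x and y point out of its flat sides. The thread holds itself and turns freely at 0.04 to 0.06 N m. Once the slightly cushioned foot presses on the plate, each further 0.1 rad adds 3 to 4 N of pressure, and each N about 0.005 N m (held still after steps of 0.1 rad or more; tiny steps read too low).
There are look-alikes about, which are no part of the job. What is meant by the plate is not pink or purple, and is the smaller of those in its own colour.

How it is judged:
On the way, in this order (a step that is already met when the one before it is completed fails the run):
1. the plate lies flat on the counter, let go, its seat within 10 mm of the jack's axis, and the foot still clear above it (horizontal distance between plate and jack below 0.01 m and height (world z) of plate below 0.002 m and angle between plate's own z axis and vertical below 0.03 rad and contact force between the fingers and plate below 0.1 N and contact force between jack and plate below 0.2 N and linear speed of plate below 0.01 m/s), for 0.2 s.
2. the foot has been screwed down and bears lightly on the plate (1 to 16 N) (contact force between jack and plate between 1 and 16 N and horizontal distance between plate and jack below 0.01 m), for 0.2 s.
At the end, for the whole second after the job is handed in: the plate lies flat and still on the counter with its seat within 10 mm of the jack's axis, and the jack's foot presses on it with 1 to 16 N (all of step 2 and angle between plate's own z axis and vertical below 0.03 rad and height (world z) of plate below 0.002 m and linear speed of plate below 0.01 m/s); the robot touches nothing.
It fails at once if the foot is jammed down on the plate with more than 25 N (contact force between jack and plate above 25 N).
It fails at once if the jar, tub or spatula is shifted by more than 20 mm (distance of any of jar, tub, spatula from where it was at the start of the episode above 0.02 m).
It also fails if it takes over 67 s, if anything falls off the work surface, if the arm or the gripper's body presses on something with over 40 N, if the wrist force passes 120 N, or if a joint passes its speed limit or range.

## Working session

There is one attempt and no reset: what is moved stays moved. The work goes in short steps, Python scripts to look and compute and a tool call to move; the robot and the scene stay as the last step left them, time stands still between calls to the robot, and variables do not carry over. Pictures are saved under pics/ and viewed, at most 10 in all, crops included, and the job is handed in when it is done.

Besides the shell and the picture viewer there is one more tool, called after "Emit:" as name(argument=value, ...), one argument or row to a line, values as JSON. step_arm: Moves the arm, as the interface text tells. Its arguments: {"type":"object","properties":{"rows":{"type":"array"},"claw":{"type":"number"}},"required":["rows"]}

```bash
mkdir -p pics; cat > h.py <<'E'
import numpy as np, cv2
from workcell import bot
def cloud(name):
    im,d=bot.camera(name); p=bot.camera_params(name)
    K=np.array([[p['fx'],0,p['cx']],[0,p['fy'],p['cy']],[0,0,1]]);D=np.array(p['D'],float)
    v,u=np.mgrid[:384,:512]
    uv=np.stack([u,v],-1).reshape(-1,1,2).astype(np.float64)
    n=cv2.undistortPoints(uv,K,D).reshape(384,512,2)
    P=np.stack([n[...,0]*d,-n[...,1]*d,-d],-1)
    T=np.array(p['pose'])
    W=P@T[:3,:3].T+T[:3,3]; W[d==0]=np.nan
    return im,d,W
def save(n,im): cv2.imwrite('pics/'+n,cv2.cvtColor(im,cv2.COLOR_RGB2BGR))
E
python3 - <<'E'
from h import *
for c in ['top','scene']:
    im,d,W=cloud(c); save(c+'1.png',im); np.savez(c+'1.npz',im=im,W=W)
    print(c,np.round(bot.camera_params(c)['pose'],3).tolist())
    for t in ['plate','jack','jar','tub','spatula','plate_fin']:
        for r in bot.trace(t,c):
            m=r['pixels']; w=W[m]; print(t,round(r['score'],2),np.round(r['uv']),m.sum(),np.round(np.nanmedian(w,0),3),np.round(np.nanpercentile(w,[2,98],axis=0),3).tolist(),im[m].mean(0).round())
print(bot.get_obs())
E
```

```text
top [[-0.014, 0.999, -0.049, 0.506], [-1.0, -0.013, 0.022, -0.194], [0.021, 0.049, 0.999, 0.925], [0.0, 0.0, 0.0, 1.0]]
plate 0.72 [395. 175.] 1026 [ 0.586 -0.57   0.008] [[0.534, -0.599, 0.003], [0.642, -0.532, 0.053]] [74. 30. 88.]
plate 0.7 [365. 271.] 2257 [ 0.348 -0.49   0.012] [[0.268, -0.535, 0.005], [0.428, -0.448, 0.074]] [127. 125. 122.]
plate 0.62 [337. 191.] 1055 [ 0.549 -0.414  0.008] [[0.495, -0.446, 0.004], [0.605, -0.388, 0.053]] [132. 133. 136.]
plate 0.57 [274. 274.] 2122 [ 0.344 -0.27   0.011] [[0.295, -0.343, 0.007], [0.393, -0.194, 0.07]] [136.  85. 102.]
jack 0.83 [112. 207.] 188 [0.511 0.097 0.092] [[0.496, 0.083, 0.078], [0.527, 0.114, 0.095]] [15. 15. 15.]
jack 0.42 [ 44. 188.] 12556 [0.556 0.255 0.084] [[0.405, 0.099, 0.036], [0.708, 0.362, 0.089]] [32. 31. 30.]
jar 0.64 [115. 206.] 218 [0.511 0.097 0.092] [[0.494, 0.083, 0.072], [0.528, 0.114, 0.095]] [15. 15. 15.]
jar 0.6 [260. 194.] 613 [ 0.538 -0.226  0.074] [[0.51, -0.257, 0.0], [0.567, -0.199, 0.077]] [129. 123. 119.]
tub 0.95 [200.  92.] 2838 [ 0.78  -0.089  0.041] [[0.718, -0.15, 0.002], [0.847, -0.0
[... 2350 characters left out ...]
.]
{'clock': 0.7, 'joint_pos': array([-1.17701955e+00,  2.40574013e-01,  5.03105587e-03,  1.33522824e+00,
       -7.15679058e-07,  1.57082076e+00]), 'joint_vel': array([-0.00031024, -0.00014706, -0.00087182,  0.00055399, -0.0014426 ,
       -0.00040712]), 'tau': array([ 3.76946846e-04, -3.72081971e+01,  2.52639878e+01,  8.97580740e-04,
        8.45271074e-05, -2.32194999e-06]), 'eef_pos': array([ 0.19183991, -0.46173485,  0.30393133]), 'tool_rot': array([9.80682403e-01, 1.95606809e-01, 2.10680269e-06, 1.23903503e-05]), 'ft_force': array([ 1.11816762, -0.22514219, -0.14413019]), 'ft_torque': array([ 0.01379158, -0.01937122,  0.04638721]), 'grasp_force': 0.0, 'grip_width': 0.08525310102738302}
```

```bash
python3 - <<'E'
from h import *
import numpy as np
for c in ['top','scene']:
    z=np.load(c+'1.npz'); im=z['im'];W=z['W']
    X,Y,Z=W[...,0],W[...,1],W[...,2]
    def rect(m,n):
        p=(W[m][:,:2]*1000).astype(np.float32); (cx,cy),s,a=cv2.minAreaRect(p); print(c,n,m.sum(),round(cx,1),round(cy,1),np.round(s,1),round(a,1),'zmed',np.nanmedian(Z[m]).round(4))
    reg=(X>.47)&(X<.63)&(Y>-.47)&(Y<-.37)
    rect(reg&(Z>.004)&(Z<.014),'platetop'); rect(reg&(Z>.044)&(Z<.06),'fintop')
    rect((X>.47)&(X<.56)&(Y>.05)&(Y<.14)&(Z>.088)&(Z<.105),'head')
    rect((X>.38)&(X<.75)&(Y>.14)&(Y<.45)&(Z>.075)&(Z<.1),'cab')
    rect((X>.45)&(X<.6)&(Y>.05)&(Y<.2)&(Z>.034)&(Z<.05),'bracket')
t=np.load('top1.npz')['im']; save('t1.png',cv2.resize(t[100:320],(800,344)) )
E
```

```text
top platetop 957 554.3 -422.4 [ 89.1 144.6] 90.0 zmed 0.008
top fintop 78 511.6 -411.2 [12.3 29.1] 83.5 zmed 0.0518
top head 189 511.7 99.8 [30.8 30.6] 33.7 zmed 0.092
top cab 10541 561.5 294.5 [238.  303.9] 76.8 zmed 0.0848
top bracket 590 519.1 133.5 [106.5 137.7] 75.0 zmed 0.0422
scene platetop 562 553.7 -417.4 [ 58.7 120.7] 82.6 zmed 0.0068
scene fintop 53 513.2 -412.1 [14.7 31.2] 84.2 zmed 0.0497
scene head 156 512.9 101.6 [30.  30.5] 36.2 zmed 0.0918
scene cab 12241 562.2 296.2 [241.4 304. ] 77.6 zmed 0.0848
scene bracket 573 520.6 129.2 [99.  38.7] 76.0 zmed 0.0415
```

View pics/top1.png

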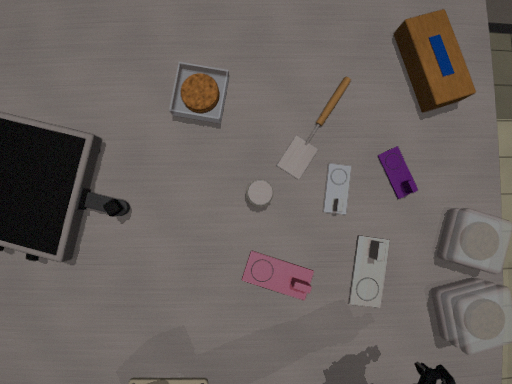

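View pics/scene1.png

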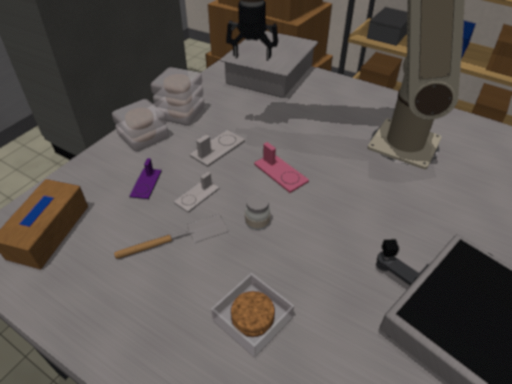

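Top view: the small grey plate at (337,190) has its circle at (338,177), toward +x, and its fin at (335,207). The larger grey (369,271), pink and purple plates are look-alikes. The jack head is at (113,207), and the jar at (260,194) lies between the plate and the jack. The scene view agrees. The plate's yaw is about -7°, its fin is at (512,-411), and the jack axis is at (512,101).

```bash
cat >> h.py <<'E'
from scipy.spatial.transform import Rotation as R
def yaw():
    r=R.from_quat(bot.get_obs()['tool_rot']).as_matrix(); return np.degrees(np.arctan2(r[1,0],r[0,0]))
def go(x,y,z,yw):
    "target TCP mm + tool-x yaw deg -> shift in tool axes, turn"
    o=bot.get_obs(); r=R.from_quat(o['tool_rot']).as_matrix()
    s=r.T@(np.array([x,y,z])-o['eef_pos']*1000); t=-(yw-yaw())
    print('t',round(o['clock'],2),'shift',s.round(1),'turn',round((t+180)%360-180,1),'j6',np.degrees(o['joint_pos'][5]).round(1),'yaw',yaw().round(2),'F',o['ft_force'].round(2),'T',o['ft_torque'].round(4))
E
python3 -c "
from h import *
go(512,-411.5,170,-7)"
```

```text
t 0.7 shift [314.9  76.4 133.9] turn 29.6 j6 90.0 yaw 22.56 F [ 1.12 -0.23 -0.14] T [ 0.0138 -0.0194  0.0464]
```

Emit:
step_arm(
  rows=[
    [[315, 76, 134], 29.6],
    [[315, 76, 134], 29.6],
    [[315, 76, 134], 29.6],
    [[315, 76, 134], 29.6],
    [[315, 76, 134], 29.6],
    [[315, 76, 134], 29.6],
    [[315, 76, 134], 29.6],
    [[315, 76, 134], 29.6],
    [[315, 76, 134], 29.6],
  ],
  claw=-0.4,
)

```text
clock: 1.82
eef_pos: [0.511, -0.4119, 0.171]
tool_rot: [0.998, -0.062, 0.0, 0.0]
ft_force: [0.2, -0.6, 0.5]
grip_width: 0.0599
grasp_force: 0.0
```

```bash
python3 - <<'E'
from h import *
go(512,-411.5,87,-7)
print(bot.get_obs()['grip_width'])
im,d,W=cloud('scene'); save('s2.png',cv2.resize(im[90:250,110:320],(800,610))[:600])
E
```

```text
t 1.82 shift [ 0.9 -0.6 84. ] turn -0.1 j6 148.3 yaw -7.13 F [ 0.19 -0.63  0.47] T [0.0069 0.0139 0.0144]
0.05989199691012088
```

View pics/s2.png

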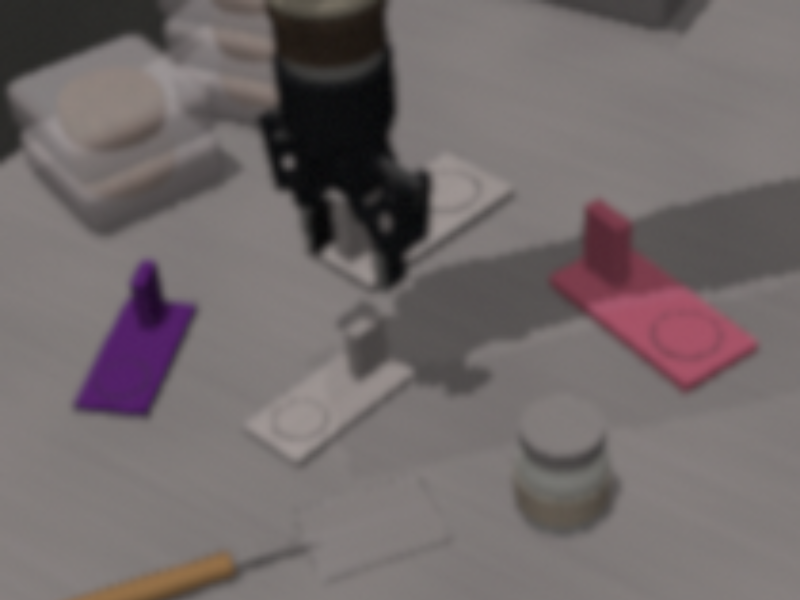

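The gripper hangs above and in line with the small grey plate's fin at (365,345) in the crop. I'll lower and grip.

Emit:
step_arm(
  rows=[
    [[1, -1, 45], 0],
    [[1, -1, 84], 0],
    [[1, -1, 84], 0],
    [[1, -1, 84], 0],
  ],
)

```text
clock: 2.38
eef_pos: [0.5133, -0.4113, 0.0879]
tool_rot: [0.998, -0.062, 0.001, 0.001]
ft_force: [0.7, -0.4, 1.2]
grip_width: 0.0599
grasp_force: 0.0
```

Emit:
step_arm(
  rows=[
    [[0, 0, 0], 0],
    [[0, 0, 0], 0],
    [[0, 0, 0], 0],
    [[0, 0, 0], 0],
    [[0, 0, 0], 0],
    [[0, 0, 0], 0],
  ],
  claw=1,
)

```text
clock: 3.12
eef_pos: [0.5136, -0.4108, 0.0873]
tool_rot: [0.998, -0.061, 0.001, 0.001]
ft_force: [-1.0, -0.4, 5.0]
grip_width: 0.0115
grasp_force: 59.5
```

Emit:
step_arm(
  rows=[
    [[0, 0, -30], 0],
    [[0, 0, -80], 0],
    [[0, 0, -120], 0],
    [[0, 0, -120], 0],
    [[0, 0, -120], 0],
  ],
)

```text
clock: 3.75
eef_pos: [0.5123, -0.4095, 0.2041]
tool_rot: [0.998, -0.061, -0.001, -0.001]
ft_force: [-0.7, 0.0, -2.1]
grip_width: 0.0111
grasp_force: 58.7
```

```bash
python3 - <<'E'
from h import *
for c in ['scene','top']:
    im,d,W=cloud(c); save(c+'3.png',im)
    o=bot.get_obs(); print(o['eef_pos'],yaw(),o['grip_width'],o['grasp_force'],o['ft_force'].round(2))
    X,Y,Z=W[...,0],W[...,1],W[...,2]
    m=(X>.44)&(X<.66)&(Y>-.5)&(Y<-.36)&(Z>.11)&(Z<.145)
    p=(W[m][:,:2]*1000).astype(np.float32); print(m.sum(),cv2.minAreaRect(p),np.nanpercentile(Z[m],[10,50,90]))
go(400,-150,207,20)
E
```

```text
[ 0.51197214 -0.40928151  0.20321276] -7.033004964954661 0.011013929328711022 58.716275095939636 [-0.66 -0.6  -2.  ]
713 ((551.7498779296875, -415.1716003417969), (57.35358810424805, 120.72550964355469), 82.83628845214844) [0.12076669 0.123484   0.12567444]
[ 0.51191915 -0.4092472   0.20297496] -7.0337070053137944 0.011316148356037527 58.71688663959503 [ 0.39 -0.33 -2.93]
946 ((548.3387451171875, -414.3604736328125), (57.0574836730957, 119.26636505126953), 82.1068344116211) [0.12170656 0.12369486 0.12557201]
t 3.85 shift [-142.8 -243.6   -2.7] turn -27.0 j6 148.4 yaw -7.03 F [ 0.39 -0.33 -2.93] T [ 0.0069  0.0797 -0.0079]
```

```bash
python3 -c "
from h import *
go(400,-12,205,45)"
```

```text
t 3.85 shift [-1.597e+02 -3.806e+02 -2.000e-01] turn -52.0 j6 148.4 yaw -7.03 F [ 0.39 -0.33 -2.93] T [ 0.0069  0.0797 -0.0079]
```

Emit:
step_arm(
  rows=[
    [[-20, -45, 0], -7],
    [[-43, -100, 0], -14],
    [[-66, -157, 0], -21],
    [[-90, -214, 0], -28],
    [[-113, -270, 0], -35],
    [[-137, -327, 0], -43],
    [[-160, -380, 0], -52],
    [[-160, -380, 0], -52],
    [[-160, -380, 0], -52],
    [[-160, -380, 0], -52],
  ],
)

```text
clock: 5.1
eef_pos: [0.401, -0.0144, 0.2055]
tool_rot: [0.924, 0.381, -0.0, -0.0]
ft_force: [-0.7, -0.4, -1.5]
grip_width: 0.0111
grasp_force: 59.3
```

```bash
python3 -c "
from h import *
go(400,-12,95,45)"
```

```text
t 5.1 shift [  1.1  -2.3 110.5] turn -0.2 j6 133.1 yaw 44.83 F [-0.73 -0.41 -1.45] T [-0.0537  0.0753 -0.0477]
```

Emit:
step_arm(
  rows=[
    [[1, -2, 50], 0],
    [[1, -2, 100], 0],
    [[1, -2, 115], 0],
    [[1, -2, 115], 0],
    [[1, -2, 115], 0],
  ],
)

```text
clock: 5.72
eef_pos: [0.4008, -0.0121, 0.0912]
tool_rot: [0.924, 0.381, 0.0, 0.0]
ft_force: [0.0, -0.7, -2.0]
grip_width: 0.0111
grasp_force: 59.5
```

```bash
python3 - <<'E'
from h import *
o=bot.get_obs(); print(o['eef_pos'],yaw(),o['ft_force'].round(2))
for c in ['scene','top']:
    im,d,W=cloud(c); save(c+'4.png',im)
    X,Y,Z=W[...,0],W[...,1],W[...,2]
    m=(X>.33)&(X<.51)&(Y>-.1)&(Y<.085)&(Z>.005)&(Z<.02)
    m=cv2.morphologyEx(m.astype(np.uint8),cv2.MORPH_OPEN,np.ones((3,3)))>0
    p=(W[m][:,:2]*1000).astype(np.float32); print(c,m.sum(),cv2.minAreaRect(p),np.nanpercentile(Z[m],[10,50,90]))
    m=(X>.47)&(X<.56)&(Y>.05)&(Y<.14)&(Z>.085)&(Z<.105)
    p=(W[m][:,:2]*1000).astype(np.float32); print(c,'head',m.sum(),cv2.minAreaRect(p))
    if c=='scene': save('s4.png',cv2.resize(im[130:310,290:500],(700,600)))
E
```

```text
[ 0.40081031 -0.01214392  0.09118688] 44.84722726320707 [ 0.03 -0.73 -1.99]
scene 723 ((429.6797790527344, 12.852264404296875), (119.40624237060547, 57.39584732055664), 44.242862701416016) [0.01018299 0.01247074 0.01451511]
scene head 172 ((513.2572021484375, 101.48717498779297), (30.47088623046875, 31.36638641357422), 32.10498046875)
top 671 ((428.4165344238281, 11.581222534179688), (118.89329528808594, 56.636329650878906), 44.05451202392578) [0.01075568 0.01259799 0.01464897]
top head 193 ((511.7915954589844, 100.23918914794922), (31.81099510192871, 31.58931541442871), 39.032989501953125)
```

View pics/s4.png

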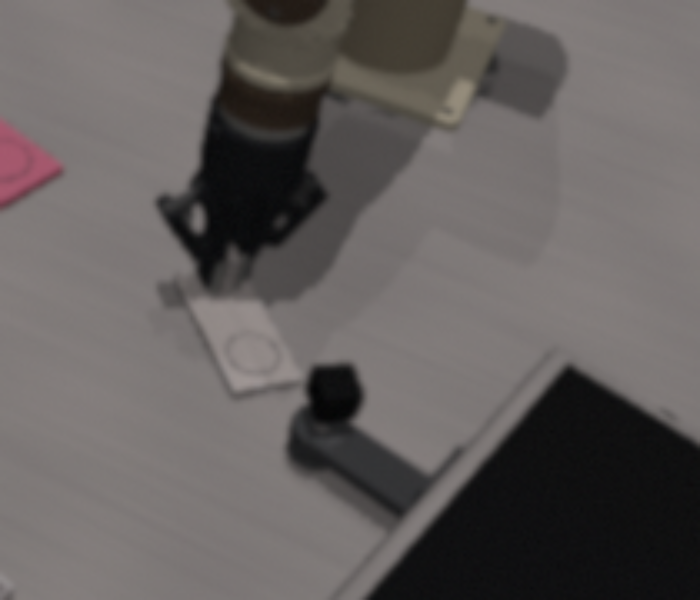

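Held plate, circle at (253,352), points at the foot under the head at (335,395), and the lane is clear. I'll lower, slide in and release.

Emit:
step_arm(
  rows=[
    [[0, -4, 3.5], 0],
    [[0, -4, 3.5], 0],
    [[25, -4, 3.5], 0],
    [[50, -4, 3.5], 0],
    [[75, -4, 3.5], 0],
    [[92, -4, 3.5], 0],
    [[92, -4, 3.5], 0],
    [[92, -4, 3.5], 0],
  ],
)

```text
clock: 6.82
eef_pos: [0.4615, 0.0562, 0.0872]
tool_rot: [0.924, 0.382, -0.001, -0.0]
ft_force: [-0.9, 0.5, -1.8]
grip_width: 0.0115
grasp_force: 59.5
```

```bash
cat > look.py <<'E'
from h import *
import sys
o=bot.get_obs(); print(o['eef_pos'].round(4),yaw(),o['ft_force'].round(2),o['ft_torque'].round(3))
for c in ['scene','top']:
    im,d,W=cloud(c); save(c+sys.argv[1]+'.png',im)
    X,Y,Z=W[...,0],W[...,1],W[...,2]
    m=(X>.40)&(X<.56)&(Y>-.02)&(Y<.14)&(Z>.004)&(Z<.013)&(im.mean(-1)>70)
    m=cv2.morphologyEx(m.astype(np.uint8),cv2.MORPH_OPEN,np.ones((3,3)))>0
    p=(W[m][:,:2]*1000).astype(np.float32); r=cv2.minAreaRect(p); print(c,m.sum(),r,np.nanpercentile(Z[m],[10,50,90]))
    m=(X>.47)&(X<.56)&(Y>.05)&(Y<.14)&(Z>.08)&(Z<.105)
    p=(W[m][:,:2]*1000).astype(np.float32); print(c,'head',m.sum(),cv2.minAreaRect(p),np.nanmedian(Z[m]))
    if c=='scene': save('s'+sys.argv[1]+'.png',cv2.resize(im[130:310,290:500],(700,600)))
E
python3 look.py 5
```

```text
[0.4615 0.0562 0.0872] 44.95736620420742 [-0.87  0.52 -1.81] [-0.019 -0.003 -0.023]
scene 472 ((490.7966613769531, 78.37480926513672), (123.2543716430664, 54.30635070800781), 42.503822326660156) [0.00580356 0.00770563 0.00979041]
scene head 246 ((499.2638244628906, 87.80854797363281), (76.19654846191406, 34.717411041259766), 48.069374084472656) 0.09139955577807996
top 250 ((493.1828308105469, 75.36436462402344), (121.36058044433594, 43.89265441894531), 43.90186309814453) [0.00599117 0.00800982 0.00979694]
top head 141 ((511.2694396972656, 99.8055419921875), (30.18409538269043, 31.43687629699707), 32.21704864501953) 0.09149947628891997
```

View pics/s5.png

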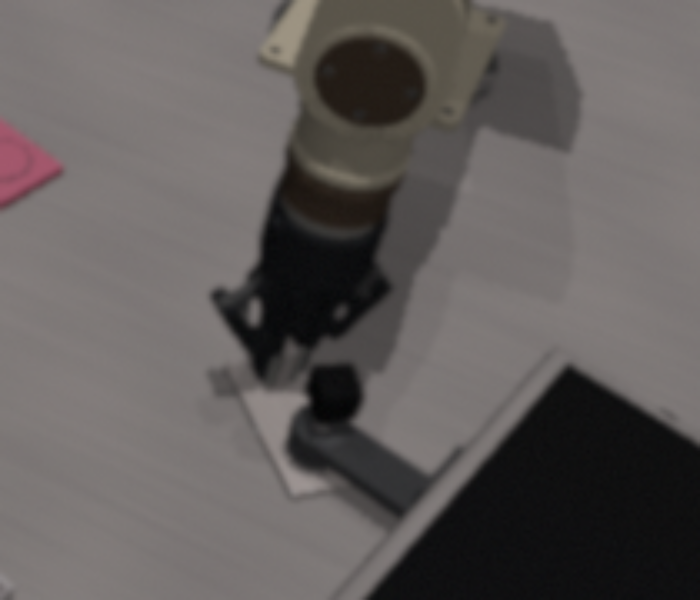

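The plate lies beneath the bracket with its seat estimated at (511,101), against the axis at (512.5,101). I'll lower a hair, release and rise.

Emit:
step_arm(
  rows=[
    [[0, 0, 0.7], 0],
    [[0, 0, 0.7], 0],
  ],
)

```text
clock: 7.18
eef_pos: [0.4615, 0.0559, 0.0872]
tool_rot: [0.924, 0.382, -0.001, -0.0]
ft_force: [-2.9, -1.6, 6.2]
grip_width: 0.0119
grasp_force: 60.6
```

Emit:
step_arm(
  rows=[
    [[0, 0, 0], 0],
    [[0, 0, 0], 0],
    [[0, 0, 0], 0],
    [[0, 0, 0], 0],
  ],
  claw=-0.2,
)

```text
clock: 7.68
eef_pos: [0.4624, 0.0566, 0.0867]
tool_rot: [0.924, 0.382, 0.0, -0.0]
ft_force: [0.3, -0.3, -1.1]
grip_width: 0.0513
grasp_force: 0.0
```

Emit:
step_arm(
  rows=[
    [[0, 0, -40], 0],
    [[0, 0, -90], 0],
    [[-50, 0, -140], 0],
    [[-100, 0, -140], 0],
    [[-100, 0, -140], 0],
  ],
)

```text
clock: 8.3
eef_pos: [0.3894, -0.0156, 0.2274]
tool_rot: [0.925, 0.381, 0.0, 0.0]
ft_force: [1.0, 0.1, 0.2]
grip_width: 0.0511
grasp_force: 0.0
```

```bash
python3 look.py 6; python3 -c "
from h import *
go(512.5,100.7,160,-55)"
```

```text
[ 0.3894 -0.0156  0.2274] 44.76000077353794 [1.04 0.06 0.22] [ 0.079 -0.022 -0.024]
scene 486 ((492.9515380859375, 78.49285125732422), (121.89156341552734, 53.47429275512695), 40.67852020263672) [0.00595358 0.00788071 0.00972171]
scene head 195 ((513.1951293945312, 101.26844024658203), (30.362550735473633, 30.822795867919922), 32.670372009277344) 0.09139249268227667
top 740 ((488.716552734375, 79.40413665771484), (121.15660095214844, 57.587650299072266), 45.14540100097656) [0.00600301 0.00802124 0.00988793]
top head 206 ((511.5317687988281, 99.94154357910156), (31.0235652923584, 31.06664276123047), 38.167701721191406) 0.09161940816850977
t 8.4 shift [166.7   3.7  67.2] turn 99.9 j6 133.0 yaw 44.9 F [ 1.29  0.24 -0.41] T [ 0.0715 -0.0492 -0.0126]
```

The plate is placed flat, with its seat within about 3 mm of the axis. Next I wind the wrist back and go above the head.

Emit:
step_arm(
  rows=[
    [[40, 1, 0], -10.5],
    [[80, 2, 0], -21],
    [[120, 3, 0], -31.5],
    [[167, 4, 0], -42],
    [[167, 4, 0], -52.5],
    [[167, 4, 0], -63],
    [[167, 4, 0], -73.5],
    [[167, 4, 0], -84],
    [[167, 4, 0], -94.5],
    [[167, 4, 0], -105],
    [[167, 4, 0], -115.5],
    [[167, 4, 0], -126],
  ],
  claw=-0.5,
)

```text
clock: 9.9
eef_pos: [0.5132, 0.1023, 0.2256]
tool_rot: [0.075, 0.997, -0.0, -0.0]
ft_force: [0.3, 0.7, 0.3]
grip_width: 0.0639
grasp_force: 0.0
```

Emit:
step_arm(
  rows=[
    [[0, 0, 0], -10.5],
    [[0, 0, 0], -21],
    [[0, 0, 0], -31.5],
    [[0, 0, 0], -42],
    [[0, 0, 0], -52.5],
    [[0, 0, 0], -63],
    [[0, 0, 0], -73.5],
    [[0, 0, 0], -84],
    [[0, 0, 0], -94.5],
    [[0, 0, 0], -105],
    [[0, 0, 0], -115.5],
    [[0, 0, 0], -126],
  ],
)

```text
clock: 11.4
eef_pos: [0.5132, 0.1023, 0.2257]
tool_rot: [0.854, -0.519, -0.0, 0.0]
ft_force: [0.6, -1.3, 0.9]
grip_width: 0.0638
grasp_force: 0.0
```

```bash
python3 -c "
from h import *
go(512.5,100.7,135,-55)"
```

```text
t 11.4 shift [ 1.2  1.3 90.7] turn -7.6 j6 -106.1 yaw -62.59 F [ 0.63 -1.27  0.86] T [ 0.017  -0.0524 -0.0653]
```

Emit:
step_arm(
  rows=[
    [[1, 1, 0], -7.6],
    [[1, 1, 45], -7.6],
    [[1, 1, 91], -7.6],
    [[1, 1, 91], -7.6],
    [[1, 1, 91], -7.6],
  ],
)

```text
clock: 12.02
eef_pos: [0.5131, 0.1005, 0.1364]
tool_rot: [0.885, -0.465, 0.0, -0.0]
ft_force: [0.9, 0.1, 0.1]
grip_width: 0.0643
grasp_force: 0.0
```

```bash
python3 -c "
from h import *
go(512.5,100.7,135,-55)"
```

```text
t 12.03 shift [-0.5  0.4  1.4] turn -0.4 j6 -113.5 yaw -55.38 F [0.91 0.11 0.13] T [-0.0243 -0.0746 -0.0481]
```

Emit:
step_arm(
  rows=[
    [[0, 0, 0], 0],
    [[0, 0, 0], 0],
    [[0, 0, 0], 0],
    [[0, 0, 0], 0],
    [[0, 0, 0], 0],
  ],
  claw=1,
)

```text
clock: 12.65
eef_pos: [0.5128, 0.0996, 0.1377]
tool_rot: [0.885, -0.465, 0.001, -0.001]
ft_force: [-2.2, -0.4, 5.2]
grip_width: 0.029
grasp_force: 59.2
```

```bash
python3 -c "
from h import *
go(512.5,100.7,135,-55)
for i in range(5):
    bot.camera('top'); o=bot.get_obs(); print(o['ft_force'].round(2),o['ft_torque'].round(4),o['tau'][5].round(4))"
```

```text
t 12.65 shift [-1.1 -0.4  2.7] turn -0.5 j6 -113.5 yaw -55.46 F [-2.21 -0.45  5.16] T [-0.1356  0.3781 -0.0822]
[-1.6  -0.8   4.79] [-0.1837  0.3349 -0.0133] -0.0155
[-2.82  0.21  6.14] [-0.1388  0.3832 -0.0174] -0.0154
[-1.49 -1.14  6.53] [-0.2306  0.3732  0.0286] -0.0154
[-1.71 -1.75  5.22] [-0.1807  0.3293  0.0146] -0.0154
[-2.72 -0.95  5.07] [-0.1614  0.3437  0.0169] -0.0154
```

Emit:
step_arm(
  rows=[
    [[0, 0, 0.3], 10],
    [[0, 0, 0.6], 20],
    [[0, 0, 0.8], 30],
    [[0, 0, 1.1], 40],
    [[0, 0, 1.4], 50],
    [[0, 0, 1.4], 50],
    [[0, 0, 1.4], 50],
    [[0, 0, 1.4], 50],
  ],
)

```text
clock: 13.9
eef_pos: [0.51, 0.099, 0.1362]
tool_rot: [-0.606, 0.796, 0.0, -0.002]
ft_force: [-9.0, -2.0, 12.6]
grip_width: 0.029
grasp_force: 60.2
```

```bash
cat > tq.py <<'E'
from h import *
T=[];t=[];F=[]
for i in range(6):
    bot.camera('top'); o=bot.get_obs(); T.append(o['ft_torque']);t.append(o['tau'][5]);F.append(o['ft_force'])
print('yaw',yaw().round(2),'j6',np.degrees(o['joint_pos'][5]).round(2),'tau6',np.round(t,4)[[0,2,5]],'Tz',np.mean(T,0).round(4),np.std(T,0)[2].round(3),'F',np.mean(F,0).round(1),'pos',(1000*o['eef_pos']).round(1),'w',o['grip_width'].round(4),'t',o['clock'])
E
python3 tq.py
```

```text
Traceback (most recent call last):
  File "tq.py", line 5, in <module>
    print('yaw',yaw().round(2),'j6',np.degrees(o['joint_pos'][5]).round(2),'tau6',np.round(t,4)[[0,2,5]],'Tz',np.mean(T,0).round(4),np.std(T,0)[2].round(3),'F',np.mean(F,0).round(1),'pos',(1000*o['eef_pos']).round(1),'w',o['grip_width'].round(4),'t',o['clock'])
                                                                                                                                                                                                                             ^^^^^^^^^^^^^^^^^^^^^
AttributeError: 'float' object has no attribute 'round'
```

```bash
sed -i "s/o\['grip_width'\].round(4)/round(o['grip_width'],4)/" tq.py; python3 tq.py
```

```text
yaw -105.45 j6 -63.54 tau6 [-0.0369 -0.0369 -0.0369] Tz [-0.5487  1.6254 -0.0467] 0.034 F [-9.9 -1.9 12.6] pos [510.   99.1 136.2] w 0.0291 t 14.5
```

Emit:
step_arm(
  rows=[
    [[1.2, 2.6, -2], 0],
    [[1.2, 2.6, -2], 0],
  ],
)

```text
clock: 14.75
eef_pos: [0.5095, 0.099, 0.1364]
tool_rot: [-0.606, 0.796, -0.0, 0.0]
ft_force: [0.8, -0.5, -4.7]
grip_width: 0.0294
grasp_force: 62.2
```

```bash
python3 tq.py
```

```text
yaw -105.45 j6 -63.54 tau6 [-0.0365 -0.0392 -0.043 ] Tz [-0.4433 -0.4062 -0.0373] 0.033 F [ 0.1 -1.4 -3.5] pos [509.6  99.  136.4] w 0.0289 t 15.05
```

Emit:
step_arm(
  rows=[
    [[0, 0, 0.3], 10],
    [[0, 0, 0.6], 20],
    [[0, 0, 0.6], 20],
    [[0, 0, 0.6], 20],
  ],
)

```text
clock: 15.55
eef_pos: [0.5085, 0.0995, 0.1358]
tool_rot: [-0.46, 0.888, 0.001, -0.001]
ft_force: [-4.1, 0.7, 1.4]
grip_width: 0.0289
grasp_force: 63.0
```

```bash
python3 tq.py
```

```text
yaw -125.32 j6 -43.63 tau6 [0.0574 0.0553 0.062 ] Tz [-0.1563  0.7405  0.0658] 0.02 F [-4.9  0.7  2.4] pos [508.5  99.4 135.8] w 0.0292 t 15.85
```

Emit:
step_arm(
  rows=[
    [[0.8, 1.2, 0], 8],
    [[0.8, 1.2, 0.2], 17],
    [[0.8, 1.2, 0.2], 17],
    [[0.8, 1.2, 0.2], 17],
  ],
)

```text
clock: 16.35
eef_pos: [0.5076, 0.1001, 0.1353]
tool_rot: [-0.324, 0.946, 0.001, -0.0]
ft_force: [-3.3, 4.5, -1.0]
grip_width: 0.029
grasp_force: 62.7
```

```bash
python3 tq.py
```

```text
yaw -142.23 j6 -26.66 tau6 [-0.031  -0.0315 -0.0315] Tz [ 0.3243  0.4646 -0.0264] 0.025 F [-3.2  4.  -0.7] pos [507.6 100.1 135.3] w 0.0292 t 16.65
```

Emit:
step_arm(
  rows=[
    [[0, 0, 0.2], 8],
    [[0, 0, 0.4], 15],
    [[0, 0, 0.4], 15],
    [[0, 0, 0.4], 15],
  ],
)

```text
clock: 17.15
eef_pos: [0.5071, 0.1008, 0.1349]
tool_rot: [-0.198, 0.98, 0.002, -0.001]
ft_force: [-3.7, 7.4, -0.1]
grip_width: 0.029
grasp_force: 62.8
```

```bash
python3 tq.py
```

```text
yaw -157.19 j6 -11.67 tau6 [-0.0222 -0.0225 -0.0225] Tz [ 0.6781  0.7665 -0.0317] 0.018 F [-4.8  6.5  0.3] pos [507.1 100.8 134.9] w 0.0286 t 17.45
```

Emit:
step_arm(
  rows=[
    [[0, -1, 0.1], 3],
    [[0, -1, 0.1], 6],
  ],
)

```text
clock: 17.7
eef_pos: [0.5071, 0.1009, 0.1348]
tool_rot: [-0.146, 0.989, 0.003, -0.001]
ft_force: [-6.4, 10.8, -0.1]
grip_width: 0.0289
grasp_force: 62.8
```

```bash
cat > q.py <<'E'
from h import *
import sys
r=[]
for i in range(int(sys.argv[1])):
    o=bot.get_obs(); r.append([o['clock'],np.degrees(o['joint_pos'][5]),o['joint_vel'][5],o['tau'][5],o['ft_torque'][2],*o['ft_force']])
    if i<int(sys.argv[1])-1: bot.camera('top')
print(np.round(r,3))
E
python3 q.py 4
```

```text
[[ 1.7700e+01 -5.6940e+00  4.1500e-01 -2.4600e-01  1.2200e-01 -6.4310e+00
   1.0813e+01 -6.4000e-02]
 [ 1.7750e+01 -5.6140e+00 -6.9000e-02  1.2000e-01 -5.7000e-02 -4.6920e+00
   9.4450e+00  8.1300e-01]
 [ 1.7800e+01 -5.7390e+00 -2.2000e-02  1.3600e-01  1.0000e-02 -5.5220e+00
   1.0951e+01  1.3100e-01]
 [ 1.7850e+01 -5.7700e+00 -5.0000e-03  2.4000e-02  5.0000e-03 -5.8550e+00
   1.0038e+01 -1.5000e-02]]
```

Emit:
step_arm(
  rows=[
    [[0, 0, 0.2], 6],
    [[0, 0, 0.2], 6],
    [[0, 0, 0.2], 6],
  ],
)

```text
clock: 18.23
eef_pos: [0.507, 0.1013, 0.1346]
tool_rot: [-0.095, 0.995, 0.003, -0.001]
ft_force: [-6.4, 11.5, 0.4]
grip_width: 0.0288
grasp_force: 62.9
```

```bash
python3 q.py 3
```

```text
[[ 1.8225e+01  2.2500e-01 -1.0000e-03 -4.0000e-03  2.0000e-03 -6.4440e+00
   1.1539e+01  3.7000e-01]
 [ 1.8275e+01  2.2300e-01  1.0000e-03 -6.0000e-03 -1.8000e-02 -6.3990e+00
   1.1472e+01  1.6500e-01]
 [ 1.8325e+01  2.2400e-01  1.0000e-03 -6.0000e-03 -4.2000e-02 -6.1590e+00
   1.1076e+01  1.4330e+00]]
```

Emit:
step_arm(
  rows=[
    [[0, 0, 0], 0],
    [[0, 0, 0], 0],
    [[0, 0, 0], 0],
  ],
  claw=0,
)

```text
clock: 18.7
eef_pos: [0.509, 0.0981, 0.1352]
tool_rot: [-0.092, 0.996, -0.0, 0.001]
ft_force: [-0.1, 0.2, -0.1]
grip_width: 0.0427
grasp_force: 0.0
```

```bash
python3 -c "
from h import *
go(510.7,102.6,134,yaw())
print(bot.get_obs()['tau'][5],bot.get_obs()['grip_width'])"
```

```text
t 18.7 shift [-2.5  4.1  1.2] turn 0.0 j6 0.3 yaw -169.43 F [-0.07  0.23 -0.09] T [ 0.0085 -0.0226  0.0166]
-0.006826041208114475 0.04265984971422589
```

Emit:
step_arm(
  rows=[
    [[-2.5, 4.1, 0.5], 0],
    [[-2.5, 4.1, 0.5], 0],
    [[-2.5, 4.1, 0.5], 0],
  ],
)

```text
clock: 19.08
eef_pos: [0.51, 0.1028, 0.1343]
tool_rot: [-0.092, 0.996, -0.0, -0.0]
ft_force: [0.7, -0.6, -0.7]
grip_width: 0.0425
grasp_force: 0.0
```

Emit:
step_arm(
  rows=[
    [[0, 0, 0], 0],
    [[0, 0, 0], 0],
    [[0, 0, 0], 0],
    [[0, 0, 0], 0],
  ],
  claw=1,
)

```text
clock: 19.58
eef_pos: [0.51, 0.1028, 0.1345]
tool_rot: [-0.092, 0.996, -0.0, 0.0]
ft_force: [-0.4, 0.4, 2.5]
grip_width: 0.0289
grasp_force: 59.2
```

Emit:
step_arm(
  rows=[
    [[0, 0, 0.0], 1.5],
    [[0, 0, 0.1], 3],
    [[0, 0, 0.1], 4.5],
    [[0, 0, 0.2], 6],
    [[0, 0, 0.2], 7],
    [[0, 0, 0.2], 7.5],
    [[0, 0, 0.2], 7.8],
    [[0, 0, 0.2], 8],
    [[0, 0, 0.2], 8],
  ],
)

```text
clock: 20.7
eef_pos: [0.51, 0.1029, 0.1342]
tool_rot: [-0.022, 1.0, 0.0, 0.0]
ft_force: [-2.0, -0.4, 4.7]
grip_width: 0.0293
grasp_force: 59.6
```

```bash
python3 q.py 3; python3 tq.py
```

```text
[[ 2.070e+01  8.878e+00  0.000e+00 -5.000e-03  3.500e-02 -1.957e+00
  -4.000e-01  4.653e+00]
 [ 2.075e+01  8.876e+00 -0.000e+00 -6.000e-03 -7.000e-03 -1.848e+00
  -1.229e+00  5.636e+00]
 [ 2.080e+01  8.879e+00  1.000e-03 -6.000e-03 -2.100e-02 -1.285e+00
  -9.280e-01  5.321e+00]]
yaw -177.48 j6 8.88 tau6 [-0.0057 -0.0056 -0.0056] Tz [-0.2139  0.395   0.0074] 0.022 F [-1.5 -0.4  5. ] pos [510.  102.8 134.2] w 0.029 t 21.1
```

```bash
cat > r.py <<'E'
from h import *
o=bot.get_obs(); print('t %.2f j6 %.2f v %.3f tau %.4f Tz %.3f w %.4f F'%(o['clock'],np.degrees(o['joint_pos'][5]),o['joint_vel'][5],o['tau'][5],o['ft_torque'][2],o['grip_width']),o['ft_force'].round(1))
E
python3 r.py
```

```text
t 21.10 j6 8.88 v 0.002 tau -0.0056 Tz 0.045 w 0.0290 F [-1.4 -1.2  5.3]
```

Emit:
step_arm(
  rows=[
    [[0, 0, 0.0], 2],
    [[0, 0, 0.1], 4],
  ],
)

```text
clock: 21.35
eef_pos: [0.5099, 0.1029, 0.1341]
tool_rot: [0.014, 1.0, 0.0, -0.0]
ft_force: [-1.6, -0.1, 5.5]
grip_width: 0.0292
grasp_force: 59.7
```

```bash
python3 r.py
```

```text
t 21.35 j6 12.98 v 0.275 tau -0.1887 Tz 0.059 w 0.0292 F [-1.6 -0.1  5.5]
```

Emit:
step_arm(
  rows=[
    [[0, 0, 0.0], 2],
    [[0, 0, 0.1], 4],
  ],
)

```text
clock: 21.6
eef_pos: [0.51, 0.1029, 0.134]
tool_rot: [0.049, 0.999, 0.0, 0.0]
ft_force: [-2.5, -0.3, 6.4]
grip_width: 0.0288
grasp_force: 59.7
```

```bash
python3 r.py
```

```text
t 21.60 j6 16.98 v 0.276 tau -0.1868 Tz 0.070 w 0.0288 F [-2.5 -0.3  6.4]
```

Emit:
step_arm(
  rows=[
    [[0, 0, 0.0], 2],
    [[0, 0, 0.1], 4],
  ],
)

```text
clock: 21.85
eef_pos: [0.51, 0.1029, 0.1339]
tool_rot: [0.083, 0.997, 0.0, 0.0]
ft_force: [-2.3, -0.8, 5.3]
grip_width: 0.0292
grasp_force: 59.7
```

```bash
python3 q.py 5
```

```text
[[ 2.1850e+01  2.0974e+01  2.7700e-01 -1.8700e-01  6.4000e-02 -2.2800e+00
  -7.7100e-01  5.3030e+00]
 [ 2.1900e+01  2.1032e+01 -4.6000e-02  3.2000e-02 -7.1000e-02 -2.0010e+00
  -2.4900e-01  4.5930e+00]
 [ 2.1950e+01  2.0950e+01 -1.3000e-02  3.0000e-02 -8.4000e-02 -2.5050e+00
  -4.1800e-01  5.4430e+00]
 [ 2.2000e+01  2.0929e+01 -1.0000e-03 -4.2000e-02 -3.9000e-02 -2.1510e+00
  -6.1400e-01  5.3690e+00]
 [ 2.2050e+01  2.0926e+01 -1.0000e-03 -5.9000e-02 -1.1500e-01 -2.0960e+00
  -6.6500e-01  5.5890e+00]]
```

Emit:
step_arm(
  rows=[
    [[0, 0, 0.0], 2],
    [[0, 0, 0.1], 4],
  ],
)

```text
clock: 22.3
eef_pos: [0.51, 0.103, 0.1338]
tool_rot: [0.118, 0.993, 0.0, 0.0]
ft_force: [-2.3, -0.1, 4.6]
grip_width: 0.0294
grasp_force: 59.7
```

```bash
python3 r.py
```

```text
t 22.30 j6 24.98 v 0.277 tau -0.1876 Tz 0.084 w 0.0294 F [-2.3 -0.1  4.6]
```

Emit:
step_arm(
  rows=[
    [[0, 0, 0.0], 2],
    [[0, 0, 0.1], 4],
  ],
)

```text
clock: 22.55
eef_pos: [0.51, 0.103, 0.1337]
tool_rot: [0.153, 0.988, 0.0, -0.0]
ft_force: [-1.9, 0.1, 4.9]
grip_width: 0.0289
grasp_force: 59.7
```

```bash
python3 r.py
```

```text
t 22.55 j6 28.98 v 0.277 tau -0.1862 Tz 0.042 w 0.0289 F [-1.9  0.1  4.9]
```

Emit:
step_arm(
  rows=[
    [[0, 0, 0.0], 2],
    [[0, 0, 0.1], 4],
  ],
)

```text
clock: 22.8
eef_pos: [0.51, 0.103, 0.1336]
tool_rot: [0.187, 0.982, 0.0, -0.0]
ft_force: [-1.6, 1.2, 5.1]
grip_width: 0.0294
grasp_force: 59.7
```

```bash
python3 r.py
```

```text
t 22.80 j6 32.98 v 0.277 tau -0.1858 Tz 0.034 w 0.0294 F [-1.6  1.2  5.1]
```

Emit:
step_arm(
  rows=[
    [[0, 0, 0.0], 2],
    [[0, 0, 0.1], 4],
  ],
)

```text
clock: 23.05
eef_pos: [0.51, 0.1031, 0.1334]
tool_rot: [0.221, 0.975, 0.0, -0.0]
ft_force: [-2.3, 0.7, 5.3]
grip_width: 0.0295
grasp_force: 59.7
```

```bash
python3 r.py
```

```text
t 23.05 j6 36.97 v 0.276 tau -0.1852 Tz -0.011 w 0.0295 F [-2.3  0.7  5.3]
```

Emit:
step_arm(
  rows=[
    [[0, 0, 0.0], 2],
    [[0, 0, 0.1], 4],
  ],
)

```text
clock: 23.3
eef_pos: [0.51, 0.1031, 0.1333]
tool_rot: [0.255, 0.967, 0.0, -0.0]
ft_force: [-2.0, 2.1, 4.9]
grip_width: 0.0291
grasp_force: 59.7
```

```bash
python3 r.py
```

```text
t 23.30 j6 40.97 v 0.277 tau -0.1849 Tz 0.076 w 0.0291 F [-2.   2.1  4.9]
```

Emit:
step_arm(
  rows=[
    [[0, 0, 0.0], 2],
    [[0, 0, 0.1], 4],
  ],
)

```text
clock: 23.55
eef_pos: [0.51, 0.1031, 0.1332]
tool_rot: [0.289, 0.957, 0.0, -0.0]
ft_force: [-0.8, 2.2, 5.0]
grip_width: 0.0291
grasp_force: 59.6
```

```bash
python3 r.py
```

```text
t 23.55 j6 44.97 v 0.276 tau -0.1835 Tz 0.049 w 0.0291 F [-0.8  2.2  5. ]
```

Emit:
step_arm(
  rows=[
    [[0, 0, 0.0], 2],
    [[0, 0, 0.1], 4],
  ],
)

```text
clock: 23.8
eef_pos: [0.5101, 0.1031, 0.1331]
tool_rot: [0.322, 0.947, 0.0, -0.0]
ft_force: [-0.9, 3.6, 3.8]
grip_width: 0.029
grasp_force: 59.6
```

```bash
python3 r.py
```

```text
t 23.80 j6 48.97 v 0.276 tau -0.1827 Tz 0.026 w 0.0290 F [-0.9  3.6  3.8]
```

Emit:
step_arm(
  rows=[
    [[0, 0, 0.0], 2],
    [[0, 0, 0.1], 4],
  ],
)

```text
clock: 24.05
eef_pos: [0.5101, 0.1031, 0.133]
tool_rot: [0.355, 0.935, 0.0, -0.0]
ft_force: [-1.0, 5.6, 3.9]
grip_width: 0.0292
grasp_force: 59.5
```

```bash
python3 r.py
```

```text
t 24.05 j6 52.97 v 0.276 tau -0.1815 Tz 0.071 w 0.0292 F [-1.   5.6  3.9]
```

Emit:
step_arm(
  rows=[
    [[0, 0, 0.0], 2],
    [[0, 0, 0.1], 4],
  ],
)

```text
clock: 24.3
eef_pos: [0.5101, 0.1032, 0.1329]
tool_rot: [0.387, 0.922, 0.0, -0.0]
ft_force: [-0.1, 5.7, 2.7]
grip_width: 0.0293
grasp_force: 59.5
```

```bash
python3 r.py
```

```text
t 24.30 j6 56.97 v 0.277 tau -0.1592 Tz 0.027 w 0.0293 F [-0.1  5.7  2.7]
```

Emit:
step_arm(
  rows=[
    [[0, 0, 0.0], 2],
    [[0, 0, 0.1], 4],
  ],
)

```text
clock: 24.55
eef_pos: [0.5101, 0.1032, 0.1329]
tool_rot: [0.419, 0.908, 0.0, 0.0]
ft_force: [-0.9, 5.3, 3.1]
grip_width: 0.0288
grasp_force: 59.4
```

```bash
python3 r.py
```

```text
t 24.55 j6 60.97 v 0.276 tau -0.1349 Tz 0.087 w 0.0288 F [-0.9  5.3  3.1]
```

Contact shows from j6≈53°: the moving torque rises steadily after a flat baseline. By now that's about 4–9 N. I'll add 2°, hold, then release and go up.

Emit:
step_arm(
  rows=[
    [[0, 0, 0], 2],
    [[0, 0, 0], 2],
    [[0, 0, 0], 2],
    [[0, 0, 0], 2],
  ],
)

```text
clock: 25.05
eef_pos: [0.5101, 0.1032, 0.1328]
tool_rot: [0.434, 0.901, 0.0, -0.0]
ft_force: [-0.6, 5.6, 2.3]
grip_width: 0.0291
grasp_force: 59.3
```

```bash
python3 tq.py
```

```text
yaw 128.5 j6 62.92 tau6 [-0.0427 -0.0425 -0.0426] Tz [ 1.0552  0.0915 -0.0391] 0.026 F [-0.1  5.3  2.3] pos [510.1 103.2 132.8] w 0.0288 t 25.35
```

Emit:
step_arm(
  rows=[
    [[0, 0, 0], 0],
    [[0, 0, 0], 0],
    [[0, 0, 0], 0],
    [[0, 0, 0], 0],
    [[0, 0, 0], 0],
  ],
  claw=-0.4,
)

```text
clock: 25.98
eef_pos: [0.5099, 0.1027, 0.1328]
tool_rot: [0.434, 0.901, -0.0, 0.0]
ft_force: [0.6, 0.3, -0.1]
grip_width: 0.0598
grasp_force: 0.0
```

Emit:
step_arm(
  rows=[
    [[0, 0, -40], 0],
    [[0, 0, -90], 0],
    [[0, 0, -140], 0],
    [[0, 0, -140], 0],
    [[0, 0, -140], 0],
  ],
)

```text
clock: 26.6
eef_pos: [0.5097, 0.1028, 0.2725]
tool_rot: [0.434, 0.901, -0.0, -0.0]
ft_force: [-0.4, -0.0, -1.1]
grip_width: 0.0594
grasp_force: 0.0
```

Emit:
step_arm(
  rows=[
    [[0, 0, 0], 0],
  ],
)

```text
clock: 26.72
eef_pos: [0.5091, 0.1026, 0.2711]
tool_rot: [0.434, 0.901, -0.001, -0.001]
ft_force: [0.3, -0.5, 0.6]
grip_width: 0.0598
grasp_force: 0.0
```

```bash
python3 look.py 8
```

```text
[0.5091 0.1026 0.2711] 128.56121426052098 [ 0.3  -0.45  0.57] [ 0.02  -0.006  0.006]
scene 490 ((492.462646484375, 79.1133041381836), (123.47355651855469, 54.569969177246094), 41.1767578125) [0.0059333  0.0077557  0.00986609]
scene head 174 ((511.9021911621094, 100.5859375), (33.86196517944336, 31.04232406616211), 38.72934341430664) 0.08672774766988839
top 704 ((489.08758544921875, 78.69151306152344), (121.97515869140625, 57.426334381103516), 44.54316329956055) [0.0059501  0.00812392 0.01038675]
top head 188 ((511.41217041015625, 100.14733123779297), (30.90705108642578, 31.387001037597656), 38.011878967285156) 0.08708394075574971
```

View pics/scene8.png

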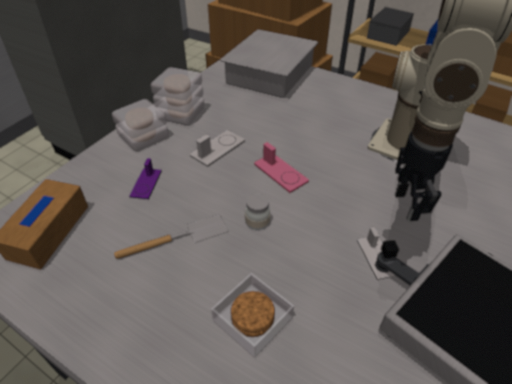

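The plate at (378,255) sits under the foot, the head at (390,248) has come down 4.7 mm, and the gripper is clear above it. The jar (257,212), tub (253,313) and spatula are untouched. Handing in.

```bash
python3 -c "
from workcell import bot
print(bot.job_done())"
```

```text
the job is handed in; nothing more can be done
None
```

I slid the plate under the foot, screwed the foot down to an estimated 5–12 N on it, released everything and handed the job in at about 27 s; the hand-in returned no verdict.

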